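Thread the spindle through a tape dispenser and hold it for the clip

TASK

Take the longer of the two wooden-handled spindles out of its block and thread it point first down through the upper arm of the tape dispenser, the paper-tape roll waiting between the arms, and the lower arm. Finish while still holding it there, upright and still, with its point about 2 cm out below the lower arm and its collar clear above the upper arm (not resting on it), so that a colleague can snap the retaining clip on underneath. Leave the short spindle and everything else on the table where they are.

Things in the scene. Friction and masses are not known exactly. Their poses are not given: they have to be found in the camera images.
- spindle: Long spindle, loose, about 0.13 kg, upright, point down in a hole of the block. Origin at the point (lowest end), z up along it. Steel shaft 12 mm diameter, 100 mm from point to collar (last 10 mm taper to a 5 mm point); collar 26 mm diameter, 100 to 105 mm; then a square dark-wood handle 20 x 20 mm, its flat sides facing x and y, from 105 to 147 mm (the top).
- spindle_tip (a point): Point of the long spindle: its lowest end, same place as the body's origin.
- spindle_collar (a point): On the long spindle's axis at the underside of its collar, 100 mm above the point.
- spindle_handle (a point): Centre of the long spindle's square handle (20 x 20 x 42 mm), 126 mm above the point: the place to grip it.
- short_spindle: The short spindle, loose, of the same make and the same handle but with only 70 mm from point to collar, handle from 75 to 117 mm; too short for the job. It stands in the other hole of the block, so its handle is 30 mm lower. Origin at its point, z up. To be left alone.
- block: Plywood block, fixed, 60 (x) x 150 (y) x 50 mm high, origin at the centre of its underside, z up. Two holes of 13.5 mm, 45 mm deep, at y = -45 and +45 mm in its top; the spindles stand on the hole floors, 5 mm above the table. Which spindle is in which hole varies; block and dispenser also change sides.
- stand: Tape dispenser, fixed. Origin on the table on its two holes' vertical axis, z up. Steel base 110 x 110 x 8 mm; post 44 x 14 mm at its +y side (y 41 to 55 mm), 116 mm high, the tallest part; two level plywood arms 10 mm thick, each with a 15.5 mm hole on the axis: lower 84 x 95 mm, z 50 to 60 mm; upper 44 x 77 mm, z 106 to 116 mm. Free space from the lower arm down to the base (z = 8 mm).
- upper_hole (a point): Centre of the upper arm's hole at its top face, 116 mm above the table. Axes as the dispenser's, z up.
- lower_hole (a point): Centre of the lower arm's hole at its top face, 60 mm above the table, exactly below the upper hole. Axes as the dispenser's, z up; the arm's underside is 10 mm lower.
- roll: Roll of brown paper tape, loose, 0.09 kg, lying flat on the lower arm with its bore over the hole, centred to about 3 mm: outside diameter 72 mm, bore 28 mm, 36 mm high. Origin at the centre of its underside, z up.
- spare_roll: A second, identical tape roll lying flat on the table between dispenser and block, a bystander (72 mm diameter, 36 mm high). Origin at the centre of its underside.
- paint_jar: Closed blue paint jar with white lid on the table between dispenser and block, a bystander, 54 mm diameter, 65 mm high. Origin at the centre of its underside.
- glue_bottle: White glue bottle with red cap, a bystander beyond the work, 60 mm diameter, 150 mm high. Origin at the centre of its underside.
- gift_box: Flat white box, a bystander beyond the work, 90 x 130 x 35 mm. Origin at the centre of its underside.
- driver: Screwdriver lying on the table, a bystander. Origin on the table, x along it.
- notebook: Red notebook lying on the table to the right, a bystander, 150 x 210 x 12 mm. Origin at the centre of its underside.
- varnish: Small amber bottle with black cap, a bystander, 44 mm diameter, 90 mm high. Origin at the centre of its underside.
Things that resemble listed ones, but are neither listed nor needed, are in the scene too. Leave any turquoise look-alike of the roll alone.

How it is judged:
On the way, in this order (a step that is already met when the one before it is completed fails the run):
1. the long spindle is lifted right out of the block, held by the fingers (height (world z) of spindle_tip above 0.07 m and contact force between the fingers and spindle above 1 N), for 0.2 s.
2. its point is through the upper arm's hole (z of spindle_tip in the frame of upper_hole below -0.012 m and x of spindle_tip in the frame of upper_hole between -0.006 and 0.006 m and y of spindle_tip in the frame of upper_hole between -0.006 and 0.006 m), for 0.1 s.
3. its point is through the lower arm's hole as well (z of spindle_tip in the frame of lower_hole below -0.0145 m and x of spindle_tip in the frame of lower_hole between -0.006 and 0.006 m and y of spindle_tip in the frame of lower_hole between -0.006 and 0.006 m), for 0.2 s.
At the end, for the whole second after the job is handed in: Long spindle held (grip over 1 N), still, upright to 0.1 rad, within 6 mm of the holes' axis; point 5 to 31 mm under the lower arm, collar 3 mm or more above the upper arm; roll flat on the lower arm within 12 mm of the axis; short spindle within 20 mm, other bystanders within 40 mm of their start (z of spindle_tip in the frame of lower_hole between -0.041 and -0.015 m and x of spindle_tip in the frame of lower_hole between -0.006 and 0.006 m and y of spindle_tip in the frame of lower_hole between -0.006 and 0.006 m and z of spindle_collar in the frame of upper_hole above 0.003 m and horizontal distance between spindle_collar and upper_hole below 0.006 m and angle between spindle's own z axis and vertical below 0.1 rad and contact force between the fingers and spindle above 1 N and linear speed of spindle below 0.02 m/s and horizontal distance between roll and lower_hole below 0.012 m and z of roll in the frame of lower_hole between -0.003 and 0.004 m and distance of short_spindle from where it was at the start of the episode below 0.02 m and distance of each of spare_roll, paint_jar, glue_bottle, gift_box, driver, notebook, varnish from where it was at the start of the episode below 0.04 m); the arm keeps its last pose, push and grip.
It fails at once if the short spindle is moved (distance of short_spindle from where it was at the start of the episode above 0.02 m).
It fails at once if a bystander is disturbed (distance of any of spare_roll, paint_jar, glue_bottle, gift_box, driver, notebook, varnish from where it was at the start of the episode above 0.04 m).
It also fails if it takes over 51 s, if anything falls off the work surface, if the arm or the gripper's body presses on something with over 40 N, if the wrist force passes 120 N, or if a joint passes its speed limit or range.

ROBOT

A 7-joint arm with a two-finger parallel gripper is mounted at the origin on the work surface. World frame = base frame: x ahead of the robot, y to its left, z up, the work surface at z = 0. Lengths are in m, angles in rad, forces in N, time in s.
With the tool pointing down it reaches from about 0.4 to 0.85 m from the base axis. Payload 4.5 kg.
Tool frame: the origin (TCP) lies on the centre line of the jaws, within the pads' length; the fingertips stand 17 mm ahead of it and the grasp point (between the pads) lies 2 mm behind it (r.tip_reach is the distance from the TCP to the fingertips, in m); z points along the fingers, y is the line along which they close (so a half turn about z gives the same grasp; the last joint's range is limited). The gripper opens to 88 mm and grips with 3 to 60 N. Pads are 18 mm wide; open, the fingers measure 123 mm over their backs; the gripper's body (75 mm by 187 mm) begins 45 mm behind the grasp point.
Start: joints at [1.177, 0.689, -0.195, 1.565, 0.157, 0.902, -0.215], TCP at [0.259, -0.569, 0.256] pointing down, gripper open.
Joint ranges: [-3.01, 3.01], [-0.46, 2.08], [-1.47, 1.51], [0.13, 2.56], [-1, 4.14], [0.04, 2.09], [-2.66, 2.66]. Speed limits (rad/s): [2.57, 2.57, 3.14, 3.14, 3.14, 3.14, 3.14].

INTERFACE

Orientations are given as a unit quaternion [x, y, z, w].
In Python, from plant import r gives the robot as it stands.
- The arm moves only by the tool step_arm, never from a script. Its argument "steps" is a list of rows, each a list of 7 numbers: the shift along the tool's x, y, z in cm, then the turn, a rotation vector about the tool's x, y, z in degrees, then the gripper's target within -1 to 1 (shut at 1, half-way at 0, fully open at -1). A call has 1 to 8 rows; each row shifts and turns the commanded pose from where the row before left it, along the tool's axes as they then stand; what a row does not reach is not made up. A row lasts 1/8 s, in which the tool goes at most 62.5 mm and 10.7 degrees, less where a joint would pass 70% of its speed; a pose out of reach is approached as far as the arm can. A call with a gripper value outside its range is refused whole. The fingers move at their own pace and stop on an object; "force" is the grip in N (left out, the last holds). Time passes only in rows, so rows that do not move let the fingers close. It gives the time, the measured TCP pose, the force, the opening and the grip force at its end, in the units of the state.
- r.get_state(): the state, without advancing time (a new reading comes with each control period).
- r.snapshot(name): name is "scene" or "top" or "wrist"; returns a dict with "pixels" (480x640x3 uint8, red, green, blue), "fx", "fy", "cx", "cy" (pixels), "dist_coeffs" ([k1, k2, p1, p2, k3] as OpenCV has them; the pictures are not rectified), "cam_to_world" (4x4, takes a point from camera to world coordinates). Camera axes: x right, y down, z forward; pixel columns grow to the right and rows downward; lengths in m; the calibration is good to about 2 mm. A picture is of the moment at which its call begins. There is no depth.
- r.finish_job(): hands the job in; it is judged then, once.
The state is a dict: "clock": time; "q": joint angles; "qd": joint speeds; "joint_torque": joint torques, N m; "tool_pos": TCP position; "eef_rot": TCP orientation; "contact_force": force on the tool from outside, world axes, zero at the start; "moment": the same for the moment, N m; "opening": opening from 0.0 (shut) to 1.0 (fully open); "finger_force": force on a finger pad.
Only numpy, scipy, OpenCV 4.12 (cv2) and the standard library are available. Lean on these libraries where they do the work, as an engineer would, in place of code of your own. Each camera call takes 0.05 s, during which the arm holds its last target. There are 200 camera calls.

## Working session

There is one attempt and no reset: what is moved stays moved. The work goes in short steps, Python scripts to look and compute and a tool call to move; the robot and the scene stay as the last step left them, time stands still between calls to the robot, and variables do not carry over. Pictures are saved under pics/ and viewed, at most 10 in all, crops included, and the job is handed in when it is done.

Besides the shell and the picture viewer there is one more tool, called after "Emit:" as name([rows], argument=value, ...), one row to a line, values as JSON. step_arm: Moves the arm, as the interface text tells. Its arguments: {"type":"object","properties":{"steps":{"type":"array","items":{"type":"array","items":{"type":"number"}}},"force":{"type":"number"}},"required":["steps"]}

```bash
mkdir -p pics
cat > h.py <<'E'
import numpy as np, cv2, pickle
from plant import r
def snap(n,save):
    s=r.snapshot(n); pickle.dump(s,open(f'pics/{save}.pkl','wb')); cv2.imwrite(f'pics/{save}.png',s['pixels'][:,:,::-1]); return s
def load(save): return pickle.load(open(f'pics/{save}.pkl','rb'))
def K(s): return np.array([[s['fx'],0,s['cx']],[0,s['fy'],s['cy']],[0,0,1]],float), np.array(s['dist_coeffs'],float)
def ray(s,uv):
    k,d=K(s); p=cv2.undistortPoints(np.array([[uv]],float),k,d)[0,0]; T=np.array(s['cam_to_world'])
    return T[:3,3], T[:3,:3]@np.array([p[0],p[1],1])
def atz(s,uv,z):
    o,v=ray(s,uv); return o+v*(z-o[2])/v[2]
def proj(s,P):
    k,d=K(s); T=np.linalg.inv(np.array(s['cam_to_world'])); P=np.atleast_2d(np.array(P,float))
    return cv2.projectPoints(P,cv2.Rodrigues(T[:3,:3])[0],T[:3,3],k,d)[0][:,0]
def tri(*obs):
    A=np.zeros((3,3));b=np.zeros(3)
    for s,uv in obs:
        o,v=ray(s,uv); v=v/np.linalg.norm(v); M=np.eye(3)-np.outer(v,v); A+=M;b+=M@o
    return np.linalg.solve(A,b)
E
python3 - <<'E'
from h import *
for n in('scene','top'):
    s=snap(n,n+'0'); print(n,np.round(s['cam_to_world'],3).tolist(),s['fx'])
st=r.get_state(); print(st)
E
```

```text
scene [[0.751, 0.544, -0.375, 0.984], [0.66, -0.627, 0.413, -0.499], [-0.011, -0.558, -0.83, 0.985], [0.0, 0.0, 0.0, 1.0]] 450.48456515088486
top [[0.012, -0.992, 0.122, 0.347], [-1.0, -0.012, 0.002, -0.053], [-0.001, -0.122, -0.993, 1.854], [0.0, 0.0, 0.0, 1.0]] 603.7992293223892
{'clock': 0.1, 'q': array([ 1.17682819,  0.68988199, -0.19451934,  1.566218  ,  0.15728763,
        0.90248728, -0.21508055]), 'qd': array([-0.00068507, -0.0020378 ,  0.00088144, -0.00341903,  0.00040527,
        0.00067011, -0.00019798]), 'joint_torque': array([-3.26430316e-03, -5.28499639e+01, -1.27166145e+00, -1.53837115e+01,
       -5.25701477e-02,  1.95968700e-03,  1.51342346e-05]), 'tool_pos': array([ 0.2590232 , -0.56822131,  0.25500736]), 'eef_rot': array([ 9.77204550e-01,  2.12298430e-01, -2.22530637e-04, -7.71385881e-04]), 'contact_force': array([ 0.42097257,  0.21298621, -0.35201485]), 'moment': array([ 0.00703282, -0.00976524, -0.03068963]), 'finger_force': 0.0, 'opening': 1.0018014224197698}
```

View pics/scene0.png

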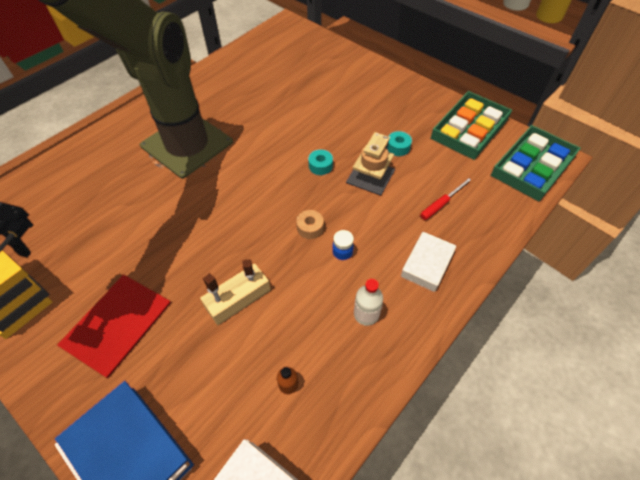

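View pics/top0.png

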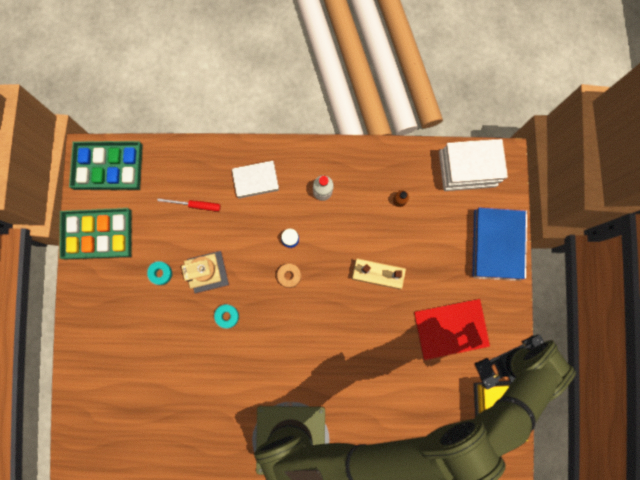

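The scene picture shows the block with two dark handles at about (211,284) and (249,268). The dispenser is at (373,165) with the brown roll, the spare roll is at (310,223), and the turquoise look-alikes are at (320,161) and (399,142). In the top view the block is at (378,273), with handles at about (364,268) and (397,274), and the dispenser is at (205,271). Next I'll enlarge these areas.

Run:
```python
from h import *
S,T=load('scene0')['pixels'],load('top0')['pixels']
def c(I,x,y,w=80,h=60,k=5): return cv2.resize(np.ascontiguousarray(I[y:y+h,x:x+w,::-1]),(400,300),interpolation=cv2.INTER_CUBIC)
m=np.vstack([np.hstack([c(S,195,252),c(S,335,128)]),np.hstack([c(T,340,245),c(T,170,240)])])
cv2.imwrite('pics/m.png',m)
```

```text
(no output)
```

View pics/m.png

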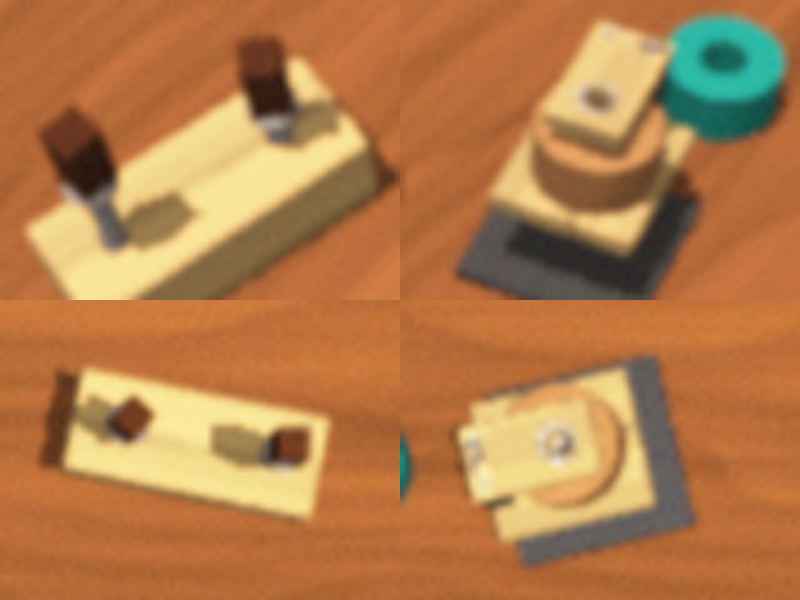

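Run:
```python
from h import *
S,T=load('scene0'),load('top0')
def cs(x,y,ox,oy): return (ox+(x+.5)/5-.5, oy+(y+.5)/5-.5)
L=(cs(68,130,195,252),cs(291,142,340,245)); Sh=(cs(262,55,195,252),cs(133,117,340,245)); H=(cs(198,97,335,128),cs(157,143,170,240))
for n,(a,b),z in(('long',L,.152),('short',Sh,.122),('hole',H,.116)):
    print(n,tri((S,a),(T,b)).round(4),atz(S,a,z).round(4),atz(T,b,z).round(4))
# block top corners in top view
for p in [(85,68),(330,117),(308,222),(63,170)]: print(atz(T,cs(*p,340,245),.05).round(4))
for p in [(655-400,57),(694-400,222),(522-400,265)]: print('base',atz(T,cs(*p,170,240),.008).round(4))
for p in [(197-0,197)]: pass
st=r.get_state(); from scipy.spatial.transform import Rotation as R
print(R.from_quat(st['eef_rot']).as_matrix().round(3))
```

```text
long [ 0.4965 -0.3027  0.1536] [ 0.4954 -0.3025  0.152 ] [ 0.4968 -0.3027  0.152 ]
short [ 0.5136 -0.2144  0.1224] [ 0.5143 -0.2131  0.122 ] [ 0.5129 -0.2156  0.122 ]
hole [0.5075 0.2634 0.1191] [0.5067 0.2672 0.116 ] [0.5068 0.263  0.116 ]
[ 0.5491 -0.1934  0.05  ]
[ 0.5211 -0.3414  0.05  ]
[ 0.4577 -0.3278  0.05  ]
[ 0.4874 -0.1804  0.05  ]
base [0.571  0.2233 0.008 ]
base [0.4692 0.1963 0.008 ]
base [0.4412 0.3019 0.008 ]
[[ 0.91   0.415 -0.001]
 [ 0.415 -0.91   0.001]
 [-0.    -0.002 -1.   ]]
```

Candidates for the long spindle are the two handles in the top view, (398,273) and (366,268). The first has its top at z = 0.153 m, so it is the long one; the second measures 0.122 m and is the short one. The brown roll sits in the dispenser at (201,269). The rest are the spare roll at (288,275) and the turquoise rings at (159,273) and (226,316), none of which I need. I'll move above the long one and take a close look.

Emit:
step_arm([
  [5,-2,-0.5,0,0,0,-1],
  [5.4,-2.4,0,0,0,0,-1],
  [5.4,-2.4,0,0,0,0,-1],
  [5.4,-2.4,0,0,0,0,-1],
  [5.4,-2.4,0,0,0,0,-1],
  [4,-1.8,0,0,0,0,-1],
  [2.1,-0.8,0,0,0,0,-1],
  [0,0,0,0,0,0,-1],
], force=30)

```text
clock: 1.1
tool_pos: [0.4991, -0.3017, 0.2604]
eef_rot: [0.977, 0.214, 0.0, -0.001]
contact_force: [-1.3, -1.0, -0.7]
opening: 0.999
finger_force: 0.0
```

Run:
```python
from h import *
s=snap('wrist','w1'); st=r.get_state(); print(st['tool_pos'],st['clock'],np.round(s['cam_to_world'],3).tolist()); print(proj(s,[[.4965,-.3027,.152],[.5134,-.2145,.122]]))
cv2.imwrite('pics/w1b.png',cv2.resize(s['pixels'][:,:,::-1],(800,600)))
```

```text
[ 0.49762934 -0.30371153  0.26036785] 1.15 [[0.418, -0.865, -0.278, 0.57], [-0.909, -0.398, -0.126, -0.268], [-0.002, 0.305, -0.952, 0.391], [0.0, 0.0, 0.0, 1.0]]
[[321.39774068 242.89008246]
 [225.1422799  164.99679232]]
```

View pics/w1b.png

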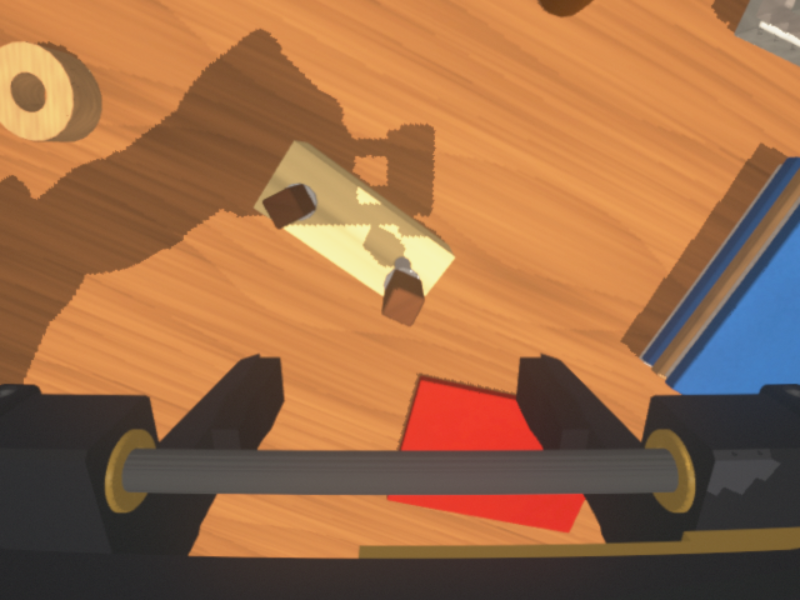

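The wrist picture shows the long spindle, with its visible shaft, at (404,303) in the 800-px image. The prediction was (402,303). The short one is at (289,206). I'll crop to get the handle yaw.

Run:
```python
from h import *
s=load('w1'); I=s['pixels'][200:275,280:380,::-1]
cv2.imwrite('pics/c1.png',cv2.resize(np.ascontiguousarray(I),(800,600),interpolation=cv2.INTER_CUBIC))
```

```text
(no output)
```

View pics/c1.png

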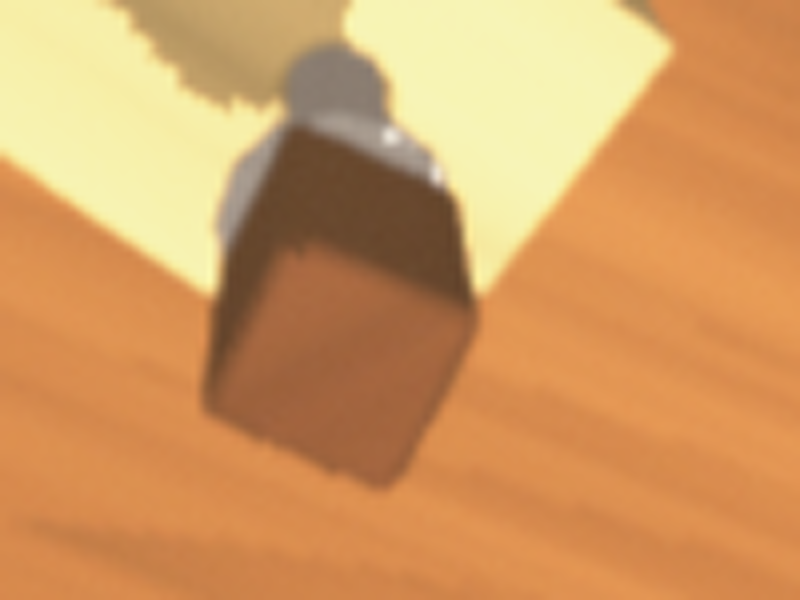

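This is the long spindle, with its shaft visible between collar and block. The handle-top corners are at crop (295,238), (475,312), (388,490) and (205,408).

Run:
```python
from h import *
s=load('w1')
P=np.array([atz(s,(280+(x+.5)/8-.5,200+(y+.5)/8-.5),.152) for x,y in [(295,238),(475,312),(388,490),(205,408)]])
print(P.round(4),P.mean(0)); 
for i in range(4): d=P[(i+1)%4]-P[i]; print(np.linalg.norm(d[:2]),np.degrees(np.arctan2(d[1],d[0])))
st=r.get_state(); from scipy.spatial.transform import Rotation as R
M=R.from_quat(st['eef_rot']).as_matrix(); print('tool y ang',np.degrees(np.arctan2(M[1,1],M[0,1])),st['tool_pos'])
# collar rim/shaft-block check: shaft enters block near
print(atz(s,(280+335/8,200+75/8),.05))
```

```text
[[ 0.5043 -0.2952  0.152 ]
 [ 0.5047 -0.3127  0.152 ]
 [ 0.486  -0.3129  0.152 ]
 [ 0.4863 -0.2945  0.152 ]] [ 0.49530734 -0.30384878  0.152     ]
0.017519859259518215 -88.5070998545538
0.018760725321570724 -179.4289972723749
0.018442446287009365 89.11439074075129
0.01803346096999046 -2.3497698018351434
tool y ang -65.42573851884288 [ 0.49762934 -0.30371153  0.26036785]
[ 0.49742835 -0.30309557  0.05      ]
```

Emit:
step_arm([
  [0,0,0,0,0,8.2,-0.3],
  [0,0,0,0,0,8.2,-0.3],
  [0,0,1,0,0,8.2,-0.3],
  [-0.16,0,4,0,0,0,-0.3],
  [0,0,4,0,0,0,-0.3],
  [0,0,2.8,0,0,0,-0.3],
  [0,0,1,0,0,0,-0.3],
  [0,0,0,0,0,0,-0.3],
])

```text
clock: 2.15
tool_pos: [0.4955, -0.3049, 0.1327]
eef_rot: [1.0, -0.002, -0.0, 0.0]
contact_force: [0.3, -0.4, -0.2]
opening: 0.651
finger_force: 0.0
```

Emit:
step_arm([
  [0,0,0,0,0,0,-0.3],
  [0,0,0,0,0,0,-0.3],
])

```text
clock: 2.4
tool_pos: [0.4969, -0.3043, 0.1339]
eef_rot: [1.0, -0.001, 0.001, 0.001]
contact_force: [-0.3, -0.4, 0.3]
opening: 0.649
finger_force: 0.0
```

Emit:
step_arm([
  [0,0,0,0,0,0,0.3],
  [0,0,0,0,0,0,0.6],
  [0,0,0,0,0,0,1],
  [0,0,0,0,0,0,1],
  [0,0,0,0,0,0,1],
  [0,0,0,0,0,0,1],
], force=40)

```text
clock: 3.15
tool_pos: [0.4963, -0.3039, 0.1327]
eef_rot: [1.0, -0.001, 0.0, 0.0]
contact_force: [-0.6, 0.6, -0.9]
opening: 0.222
finger_force: 40.0
```

Emit:
step_arm([
  [0,0,-1,0,0,0,1],
  [0,0,-1.5,0,0,0,1],
  [0,0,-2,0,0,0,1],
  [0,0,-2.5,0,0,0,1],
  [0,0,-2.5,0,0,0,1],
  [0,0,-2.5,0,0,0,1],
  [0,0,-2,0,0,0,1],
  [0,0,0,0,0,0,1],
])

```text
clock: 4.15
tool_pos: [0.497, -0.3041, 0.275]
eef_rot: [1.0, -0.001, 0.002, 0.001]
contact_force: [-0.1, -0.6, -2.2]
opening: 0.221
finger_force: 40.0
```

Run:
```python
from h import *
s=snap('scene','s2'); st=r.get_state(); print(st['tool_pos'],st['opening'],st['finger_force'])
p=st['tool_pos']; print(proj(s,[p,[p[0],p[1],p[2]-.128]]))
u,v=proj(s,[p[0],p[1],p[2]-.06])[0].astype(int)
cv2.imwrite('pics/c2.png',cv2.resize(np.ascontiguousarray(s['pixels'][v-60:v+60,u-80:u+80,::-1]),(800,600),interpolation=cv2.INTER_CUBIC)); print(u,v)
```

```text
[ 0.49630045 -0.30375041  0.27362265] 0.2287351243426893 39.97770412825048
[[194.5656889  246.67222543]
 [208.66422457 279.68662883]]
201 263
```

View pics/c2.png

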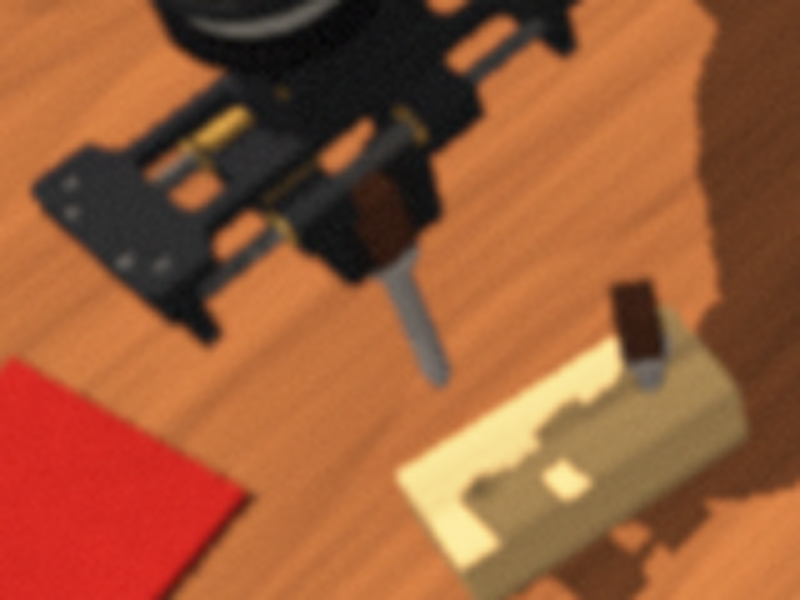

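The long spindle hangs straight, with its tip at about (209.2,279.2) against (208.7,279.7) predicted for an upright grip. The short one is undisturbed. Moving over the dispenser.

Emit:
step_arm([
  [0.1,-3,0,0,0,0,1],
  [0.1,-4.5,0,0,0,0,1],
  [0.1,-4.5,0,0,0,0,1],
  [0.1,-4.5,0,0,0,0,1],
  [0.1,-4.5,0,0,0,0,1],
  [0.1,-4.5,0,0,0,0,1],
  [0.1,-4.5,0,0,0,0,1],
  [0.1,-4,0,0,0,0,1],
])

```text
clock: 5.2
tool_pos: [0.5039, 0.038, 0.2719]
eef_rot: [1.0, -0.0, -0.001, 0.0]
contact_force: [-0.1, -0.5, -2.3]
opening: 0.224
finger_force: 40.0
```

Emit:
step_arm([
  [0.1,-4,0,0,0,0,1],
  [0.1,-4.5,0,0,0,0,1],
  [0,-4.5,0,0,0,0,1],
  [0,-4.5,0,0,0,0,1],
  [0,-3,0,0,0,0,1],
  [0,-1.8,0,0,0,0,1],
  [0,0,0,0,0,0,1],
  [0,0,0,0,0,0,1],
])

```text
clock: 6.2
tool_pos: [0.5074, 0.257, 0.2724]
eef_rot: [1.0, -0.002, -0.0, 0.001]
contact_force: [-0.2, -0.1, -2.5]
opening: 0.224
finger_force: 40.0
```

Run:
```python
from h import *
ps=[]
for i in range(4): ps.append(r.get_state()['tool_pos']); s=snap('scene','s3')
p=np.mean(ps,0); print(np.round(ps,4),p, r.get_state()['eef_rot'],r.get_state()['q'])
s=load('s3');w=snap('wrist','w3')
tip=[p[0],p[1],p[2]-.128]
print(proj(s,[tip,[.507,.263,.116]]),proj(w,[tip,[.507,.263,.116]]))
u,v=proj(s,[.507,.263,.14])[0].astype(int)
a=cv2.resize(np.ascontiguousarray(s['pixels'][v-30:v+30,u-20:u+20,::-1]),(400,600),interpolation=cv2.INTER_CUBIC)
u2,v2=proj(w,[.507,.263,.14])[0].astype(int)
b=cv2.resize(np.ascontiguousarray(w['pixels'][max(0,v2-120):v2+120,u2-80:u2+80,::-1]),(400,600),interpolation=cv2.INTER_CUBIC)
print(u,v,u2,v2); cv2.imwrite('pics/c3.png',np.hstack([a,b]))
```

```text
[[0.5074 0.257  0.2724]
 [0.5075 0.257  0.2726]
 [0.5076 0.2571 0.2727]
 [0.5075 0.2575 0.2727]] [0.50748018 0.25714592 0.27260756] [ 9.99998383e-01 -1.76895683e-03  6.05727741e-05  3.18957197e-04] [-0.56067859  0.59017928  0.01552553  1.72413589 -0.01090945  0.82759275
 -2.11472931]
[[373.17183586 141.23438751]
 [373.3322008  147.90420653]] [[321.35868236 230.57657698]
 [314.31798198 221.42355694]]
374 141 313 229
```

View pics/c3.png

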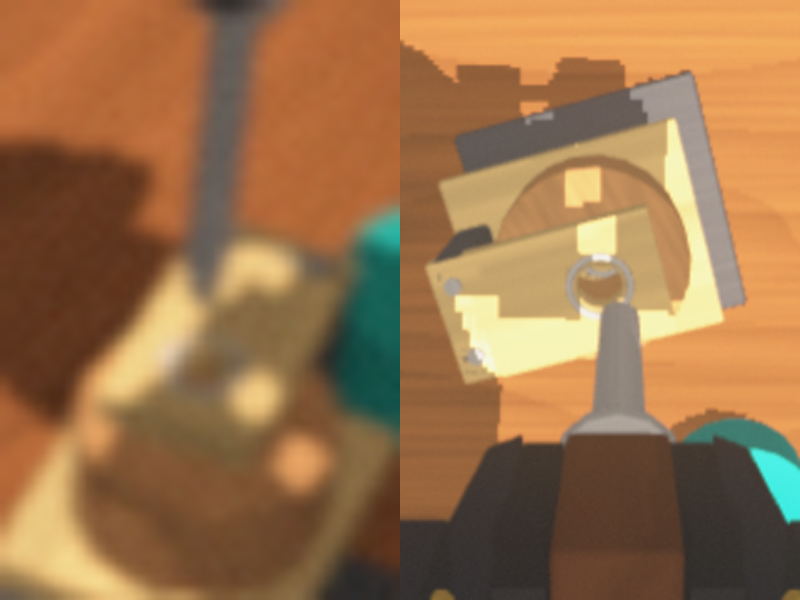

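The wrist crop shows the upper arm's hole ring centred at crop (601,287), i.e. pixel (313.4,223.8). The point is at about (321,230.6), where kinematics put it. The scene crop shows the tip at (203,298) and the hole at (205,365).

Run:
```python
from h import *
w=load('w3');s=load('s3')
H=atz(w,(313.4-.3,223.8-.3),.116);print('hole wrist',H)
tip=[.5075,.2572,.1446]
pt=proj(s,[tip])[0]; ot=np.array([354+203/10-.45,111+29.8-.45]); oh=np.array([354+20.5-.45,111+36.5-.45])
print('hole scene corr',atz(s,oh-(ot-pt),.116),atz(s,oh,.116))
from scipy.spatial.transform import Rotation as R
print(R.from_quat(r.get_state()['eef_rot']).as_matrix().round(4))
# ring edges on wrist: circle
for x,y in [(568,287),(634,287),(601,254),(601,320)]: print(atz(w,(233+(x-400)/2.5-.3,109+y/2.5-.3),.116).round(4))
```

```text
hole wrist [0.50517588 0.26405275 0.116     ]
hole scene corr [0.50717443 0.26302703 0.116     ] [0.50651309 0.26680984 0.116     ]
[[ 1.0e+00 -3.1e-03  1.0e-04]
 [-3.1e-03 -1.0e+00 -4.0e-04]
 [ 1.0e-04  4.0e-04 -1.0e+00]]
[0.5052 0.2753 0.116 ]
[0.5051 0.2528 0.116 ]
[0.5167 0.2639 0.116 ]
[0.4934 0.2642 0.116 ]
```

Emit:
step_arm([
  [-0.15,-0.65,0,0,0,0,1],
  [0,0,1,0,0,0,1],
  [0,0,0.8,0,0,0,1],
  [0,0,0,0,0,0,1],
  [0,0,0,0,0,0,1],
])

```text
clock: 7.08
tool_pos: [0.5058, 0.2656, 0.2546]
eef_rot: [1.0, -0.001, 0.0, 0.0]
contact_force: [-0.5, -0.4, -1.3]
opening: 0.227
finger_force: 40.0
```

Run:
```python
from h import *
w=snap('wrist','w4'); s=snap('scene','s4'); p=r.get_state()['tool_pos']; print(p)
print(proj(w,[[p[0],p[1],p[2]-.128],[.506,.2637,.116]]),proj(s,[[p[0],p[1],p[2]-.128],[.506,.2637,.116]]))
a=cv2.resize(np.ascontiguousarray(w['pixels'][190:250,285:345,::-1]),(500,500),interpolation=cv2.INTER_CUBIC)
b=cv2.resize(np.ascontiguousarray(s['pixels'][115:165,360:390,::-1]),(300,500),interpolation=cv2.INTER_CUBIC)
cv2.imwrite('pics/c4.png',np.hstack([a,b]))
```

```text
[0.5059294  0.26568326 0.25491298]
[[320.4503594  230.58196712]
 [322.91404043 226.54697356]] [[374.01861489 144.17990695]
 [373.19405272 147.58963549]]
```

View pics/c4.png

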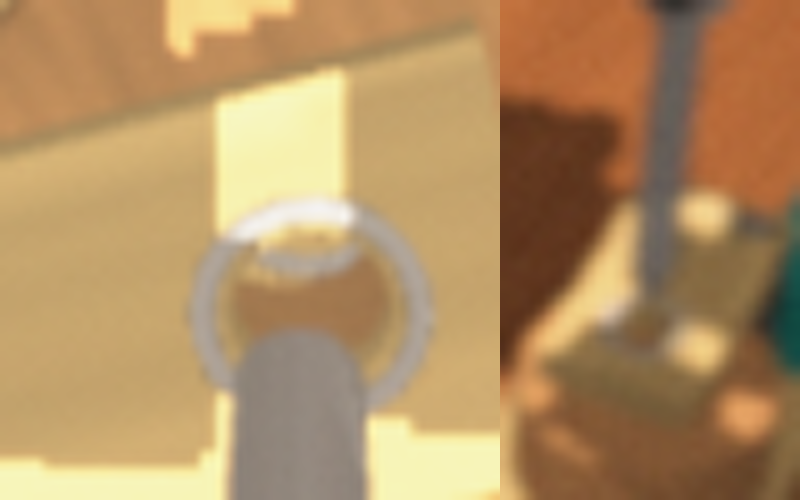

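The ring centre is at wrist pixel (322.1,227.8) and the shaft at x = 320.6, so the hole is at about (0.505,0.264). I'll correct by 0.5 mm and 1.6 mm, then insert slowly while watching the forces.

Emit:
step_arm([
  [-0.05,0.16,0,0,0,0,1],
  [0,0,0,0,0,0,1],
  [0,0,0.5,0,0,0,1],
  [0,0,0.5,0,0,0,1],
  [0,0,0.5,0,0,0,1],
  [0,0,0.5,0,0,0,1],
  [0,0,0,0,0,0,1],
  [0,0,0,0,0,0,1],
])

```text
clock: 8.18
tool_pos: [0.5053, 0.2641, 0.2347]
eef_rot: [1.0, -0.001, 0.0, 0.0]
contact_force: [-0.1, -0.2, -1.4]
opening: 0.224
finger_force: 40.0
```

Emit:
step_arm([
  [0,0,0.5,0,0,0,1],
  [0,0,0.5,0,0,0,1],
  [0,0,0.5,0,0,0,1],
  [0,0,0,0,0,0,1],
  [0,0,0,0,0,0,1],
])

```text
clock: 8.8
tool_pos: [0.5053, 0.2641, 0.2197]
eef_rot: [1.0, -0.001, 0.0, 0.0]
contact_force: [-0.5, -0.5, -0.8]
opening: 0.225
finger_force: 40.0
```

Run:
```python
from h import *
w=snap('wrist','w5'); s=snap('scene','s5'); st=r.get_state(); p=st['tool_pos']; print(p,st['contact_force'])
a=cv2.resize(np.ascontiguousarray(w['pixels'][185:245,285:345,::-1]),(500,500),interpolation=cv2.INTER_CUBIC)
b=cv2.resize(np.ascontiguousarray(s['pixels'][115:165,360:390,::-1]),(300,500),interpolation=cv2.INTER_CUBIC)
cv2.imwrite('pics/c5.png',np.hstack([a,b]))
```

```text
[0.50526263 0.2640879  0.21981019] [ 0.52492392  0.68978487 -0.80082976]
```

View pics/c5.png

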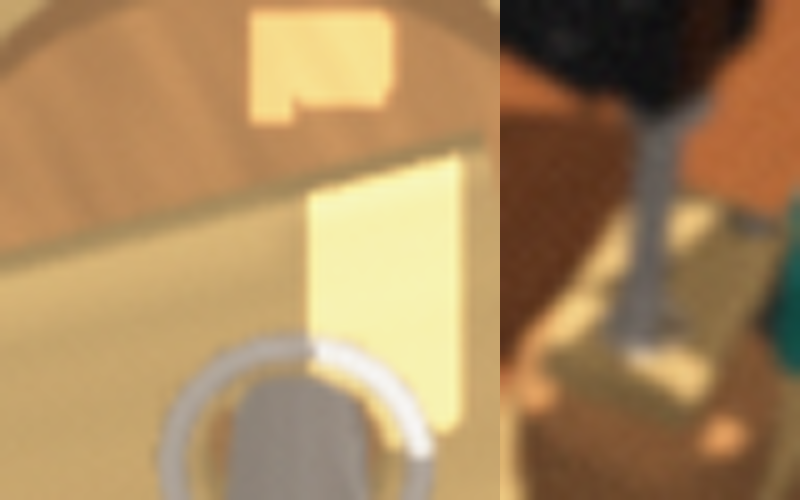

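The shaft is inside the ring: ring centre x≈297, shaft centre x≈299. It is centred to about 0.5 mm, so I'll continue down.

Emit:
step_arm([
  [0,0,0.8,0,0,0,1],
  [0,0,0.8,0,0,0,1],
  [0,0,0.8,0,0,0,1],
  [0,0,0.6,0,0,0,1],
  [0,0,0.4,0,0,0,1],
  [0,0,0.4,0,0,0,1],
  [0,0,0,0,0,0,1],
])

```text
clock: 9.78
tool_pos: [0.5055, 0.264, 0.1814]
eef_rot: [1.0, -0.001, 0.0, 0.0]
contact_force: [1.4, 0.2, -3.1]
opening: 0.222
finger_force: 40.0
```

Emit:
step_arm([
  [0,0,0.4,0,0,0,1],
  [0,0,0.4,0,0,0,1],
  [0,0,0,0,0,0,1],
])

```text
clock: 10.15
tool_pos: [0.5055, 0.2641, 0.1734]
eef_rot: [1.0, -0.001, 0.0, -0.0]
contact_force: [3.1, -0.1, -3.9]
opening: 0.222
finger_force: 40.0
```

Emit:
step_arm([
  [0,0,0.5,0,0,0,1],
  [0,0,0.5,0,0,0,1],
  [0,0,0.5,0,0,0,1],
  [0,0,0,0,0,0,1],
  [0,0,0,0,0,0,1],
  [0,0,0,0,0,0,1],
])

```text
clock: 10.9
tool_pos: [0.5056, 0.264, 0.1583]
eef_rot: [1.0, -0.001, 0.0, 0.0]
contact_force: [4.5, -0.2, -5.9]
opening: 0.226
finger_force: 40.0
```

Run:
```python
from h import *
s=snap('scene','s6'); w=snap('wrist','w6'); st=r.get_state(); print({k:st[k] for k in('clock','tool_pos','contact_force','moment','finger_force','opening')})
a=cv2.resize(np.ascontiguousarray(s['pixels'][110:200,345:405,::-1]),(400,600),interpolation=cv2.INTER_CUBIC)
b=cv2.resize(np.ascontiguousarray(w['pixels'][100:340,233:393,::-1]),(400,600),interpolation=cv2.INTER_CUBIC)
cv2.imwrite('pics/c6.png',np.hstack([a,b]))
```

```text
{'clock': 11.0, 'tool_pos': array([0.50564768, 0.26400385, 0.15830816]), 'contact_force': array([ 6.1003036 , -0.09897646, -5.75157581]), 'moment': array([ 0.12221761, -1.31054617, -0.0170232 ]), 'finger_force': 39.977216315455735, 'opening': 0.22270005747806967}
```

View pics/c6.png

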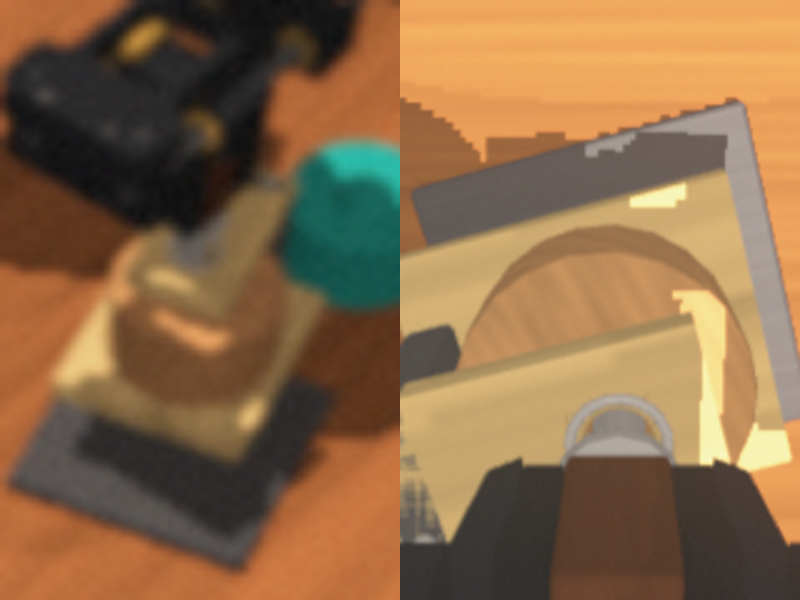

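The shaft is through the upper arm with the collar clear above it, and the roll is flat on the lower arm. A side force of about +5 N in x says the shaft touches the −x wall, so I'll ease it by 0.8 mm.

Emit:
step_arm([
  [0.08,0,0,0,0,0,1],
  [0,0,0,0,0,0,1],
  [0,0,0,0,0,0,1],
  [0,0,0,0,0,0,1],
])

```text
clock: 11.5
tool_pos: [0.5058, 0.264, 0.1586]
eef_rot: [1.0, -0.001, -0.0, 0.0]
contact_force: [3.2, -0.1, -4.1]
opening: 0.226
finger_force: 40.0
```

Emit:
step_arm([
  [0.1,0,0,0,0,0,1],
  [0,0,0,0,0,0,1],
  [0,0,0,0,0,0,1],
  [0,0,0,0,0,0,1],
])

```text
clock: 12.0
tool_pos: [0.5063, 0.264, 0.1586]
eef_rot: [1.0, -0.001, -0.001, 0.0]
contact_force: [0.5, 0.3, -1.5]
opening: 0.225
finger_force: 40.0
```

Run:
```python
from h import *
for i in range(3):
    st=r.get_state(); print(st['tool_pos'].round(4),st['contact_force'].round(2),st['moment'].round(2)); r.snapshot('top')
# tilt check: shaft/collar silhouettes vs prediction in scene & roll shift before/after
```

```text
[0.5063 0.264  0.1586] [ 0.52  0.34 -1.46] [0.05 0.04 0.01]
[0.5063 0.264  0.1586] [ 0.31  0.55 -2.18] [-0.03  0.03 -0.03]
[0.5064 0.2641 0.1586] [ 0.83  0.9  -1.44] [-0.03  0.01 -0.01]
```

The side force is gone and the remaining load is just the spindle's weight. The point is at z ≈ 0.031, about 19 mm under the lower arm, and the collar is about 15 mm above the upper arm. Handing in.

```bash
python3 -c "
from plant import r
print(r.finish_job())"
```

```text
the job is handed in; nothing more can be done
None
```

I threaded the long spindle through the upper arm, roll and lower arm and handed the job in while holding it upright, its point about 19 mm below the lower arm and its collar about 15 mm above the upper arm (computed from the arm pose); the hand-in returned no verdict.

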